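Switch on the guarded high-voltage output of a gel power supply

TASK

The gel is loaded, so switch on the high-voltage output of the power supply: with a fingertip lift the hinged guard by the lip at its front, keep it up on the finger while you push the toggle under it fully back (away from you), then draw out and let the guard drop shut over the switched toggle. Touch and push gently; grip and pick up nothing, and leave the gel tank, tip box, bottle and timer where they are.

Things in the scene. Friction and masses are not known exactly. Their poses are not given: they have to be found in the camera images.
- supply: Fixed bench power supply, blue case 290 (x) x 240 (y) x 94 mm high. Origin: centre of underside; x points to its back, y to its left, z up; front faces the robot, front face at x = -145. Grey control panel slopes up to the back at 0.21 rad from the front edge (62 high) for 150 mm in x; flat deck behind. Display, keys and (on the front) 7 mm jacks are right of the switch, at y < 0.
- guard (a joint): Bare aluminium hood over the toggle, hinged along its rear: 0 shut, grows as its front rises, stop at 1.4 rad. 59 long, 66 wide, 40 tall, walls 3 mm, open below, inside 60 wide, lower edges 4 to 6 mm above the panel; front wall flush with the case's front edge. Weight and a light spring (about 0.05 N m, 0.7 N at the lip) always drop it shut: it never stays up by itself.
- guard_lip (a point): Middle of the front edge of the guard's lip, moves with the guard (its axes too). The lip is 44 mm wide, 3 mm thick, runs along the bottom of the front wall and juts out 14 mm beyond it and beyond the case's front face, rising 0.26 rad outwards from the panel's plane; under it is free space down to the bench.
- guard_hinge (a point): Middle of the guard's hinge axis, fixed on the case, 6 mm above the panel surface. The axis runs along the supply's y; the lip's edge circles it at 71 mm radius. Axes as the supply's (level, not tilted with the panel).
- toggle (a joint): Steel bat toggle, the output switch, 31 mm in front of the guard's hinge (along the slope), mid-width of the guard: 0 off (leans 0.32 rad to the front from the panel's normal), 0.64 on (leans 0.32 rad to the back). Swings about the supply's y. Snap action: past the middle it snaps over by itself and stays; about 1.5 N at its tip to throw.
- toggle_tip (a point): Round top end of the toggle, moves with it. The bat is 9 mm thick near the tip, 7 below, stands 37 mm out of the panel (pivot 3 mm above the panel surface, tip 36 from the pivot), on a 17 mm nut 6 mm high. The shut guard's roof is 5 mm above it.
- tank_center (a point): Middle of the clear gel tank with lid, 206 x 121 x 86 mm (with its two posts), 0.9 kg, loose, standing to the left of the supply. Leave alone.
- tipbox_center (a point): Middle of the blue pipette tip box with white lid, 122 x 86 x 79 mm, loose, right of the supply. Leave alone.
- bottle_center (a point): Middle of the reagent bottle, 62 mm in diameter, 135 tall, loose, right of the supply. Leave alone.
- timer_center (a point): Middle of the white bench timer, 58 x 70 x 18 mm, loose on the flat deck at the back of the supply. Leave alone.

How it is judged:
By the outcome, as a careful person would: the job done as asked, in the order asked, and still so for the second after the job is handed in, with the robot touching nothing.
It also fails if it takes over 35 s, if anything falls off the work surface, if the arm or the gripper's body presses on something with over 40 N, if the wrist force passes 120 N, or if a joint passes its speed limit or range.

ROBOT

A 7-joint arm with a two-finger parallel gripper is mounted at the origin on the work surface. World frame = base frame: x ahead of the robot, y to its left, z up, the work surface at z = 0. Lengths are in m, angles in rad, forces in N, time in s.
With the tool pointing down it reaches from about 0.4 to 0.875 m from the base axis. Payload 19.3 kg.
Tool frame: the origin (TCP) lies midway between the tips of the shut fingers; the grasp point (between the pads) lies 19 mm behind it; z points along the fingers, y is the line along which they close (so a half turn about z gives the same grasp; the last joint's range is limited). The gripper opens to 85 mm and grips with 20 to 120 N. Pads are 22 mm wide; open, the fingers measure 114 mm over their backs; the gripper's body (76 mm by 85 mm) begins 54 mm behind the grasp point. The pads swing forward as they close: fully open they stand 13 mm farther back than shut.
Start: joints at [-1.228, 0.521, -0.036, 1.599, 0.021, 1.021, -0.113], TCP at [0.251, 0.572, 0.231] pointing down, gripper open.
Joint ranges: [-2.91, 2.91], [-0.3, 2.13], [-1.5, 1.42], [0.17, 2.43], [-1.26, 4.41], [0.16, 1.93], [-2.52, 2.52]. Speed limits (rad/s): [1.89, 1.89, 2.39, 2.39, 3.01, 3.01, 3.01].

INTERFACE

Orientations are given as [roll, pitch, yaw] about the fixed x, y, z axes, in that order (R = Rz(yaw) Ry(pitch) Rx(roll)).
In Python, from workcell import * gives the robot as it stands. The module is installed in compiled form; this text tells all that it offers.
- The arm moves only by the tool play_rows, never from a script. Its argument "deltas" is a list of rows, each a list of 7 numbers: the shift along the tool's x, y, z in units of 500 mm (1.0 is 500 mm), then the turn, a rotation vector about the tool's x, y, z in units of 120 degrees (1.0 is 120 degrees), then the closure, from 0 (fully open) to 1 (shut). A call has 1 to 10 rows; each row is the pose to reach, as a shift and turn from the pose commanded when the call began, along the tool's axes at that moment; what a row does not reach only later rows make up. A row lasts 1/10 s, in which the tool goes at most 50 mm and 8.59 degrees, less where a joint would pass 70% of its speed; a pose out of reach is approached as far as the arm can. A call with a number of a shift or a turn outside -1 to 1 is refused whole. A call with a gripper value outside its range is refused whole. The fingers move at their own pace and stop on an object; "newtons" is the grip in N (left out, the last holds). Time passes only in rows, so rows that repeat a pose let the fingers close. It gives the time, the measured TCP pose, the force, the opening and the grip force at its end, in the units of the state.
- observe(): the state, without advancing time (a new reading comes with each control period).
- grab_frame(name): name is "scene" or "side" or "wrist"; returns the picture (400x640x3 uint8, red, green, blue); there is no depth.
- get_calibration(name): a dict with "fovy" (degrees; the focal length in pixels is half the picture's height over the tangent of half this angle, whatever the lens; pixels are square), "cx", "cy" (the principal point, pixels), "xyz" and "rotation" of the camera in the world. Camera axes: x right, y down, z forward; pixel columns grow to the right and rows downward; lengths in m; the calibration is good to about 2 mm. The wrist camera is an equidistant fisheye: a pixel r from the principal point sees the ray r / f radians off the axis. A picture is of the moment at which its call begins: read the wrist's pose just before it. get_calibration takes no time and is no camera call; for the wrist camera it gives the pose at the moment of the call.
- job_done(): hands the job in; it is judged then, once.
The state is a dict: "clock": time; "qpos": joint angles; "qd": joint speeds; "joint_efforts": joint torques, N m; "position": TCP position; "tool_rot": TCP orientation; "force": force on the tool from outside, world axes, zero at the start; "moment": the same for the moment, N m; "grip_width": finger opening in m; "finger_force": force on a finger pad.
Only numpy, scipy, OpenCV 4.12 (cv2) and the standard library are available. Lean on these libraries where they do the work, as an engineer would, in place of code of your own. Each camera call takes 0.05 s, during which the arm holds its last target. There are 200 camera calls.

## Working session

There is one attempt and no reset: what is moved stays moved. The work goes in short steps, Python scripts to look and compute and a tool call to move; the robot and the scene stay as the last step left them, time stands still between calls to the robot, and variables do not carry over. Pictures are saved under pics/ and viewed, at most 10 in all, crops included, and the job is handed in when it is done.

Besides the shell and the picture viewer there is one more tool, called after "Emit:" as name(argument=value, ...) on one line, values as JSON. play_rows: Moves the arm, as the interface text tells. Its arguments: {"type":"object","properties":{"deltas":{"type":"array"},"newtons":{"type":"number"}},"required":["deltas"]}

```bash
mkdir -p pics; python3 - <<'E'
from workcell import *
import cv2
for n in("scene","side"):
    f=grab_frame(n); cv2.imwrite(f"pics/{n}0.png",f[:,:,::-1]); c=get_calibration(n); print(n,c)
s=observe(); print(s)
E
```

```text
scene {'fovy': 49.8020061232587, 'cx': 318.93708993142843, 'cy': 205.18110857918546, 'xyz': array([1.09172116, 0.72343878, 0.75088183]), 'rotation': array([-2.22028218,  0.0185272 ,  2.58087336])}
side {'fovy': 50.65629822252935, 'cx': 325.86749936019396, 'cy': 193.88336584122402, 'xyz': array([ 0.07739445, -0.52221358,  0.619148  ]), 'rotation': array([-2.17637955e+00, -4.49859668e-04, -8.21389026e-01])}
{'clock': 0.1, 'qpos': array([-1.22821568,  0.52195014, -0.03633543,  1.59992034,  0.02120083,
        1.02107873, -0.11280429]), 'qd': array([-2.91205579e-03, -2.20812250e-03, -4.54853644e-05, -3.81146243e-03,
        1.81392184e-04,  1.07089657e-03, -4.24391963e-04]), 'joint_efforts': array([ 3.65042666e-03, -9.28474259e+01,  1.98395133e+00, -3.70528293e+01,
        1.81770790e-02,  5.26659904e-03,  8.53574960e-06]), 'position': array([0.25063634, 0.57223767, 0.23079683]), 'tool_rot': array([-3.14062308e+00,  6.29533936e-05,  2.72880359e+00]), 'force': array([-0.00083189,  0.62807631, -0.33441498]), 'moment': array([ 0.01492082, -0.00306519, -0.01188434]), 'finger_force': 0.0, 'grip_width': 0.0857426345229253}
```

View pics/scene0.png

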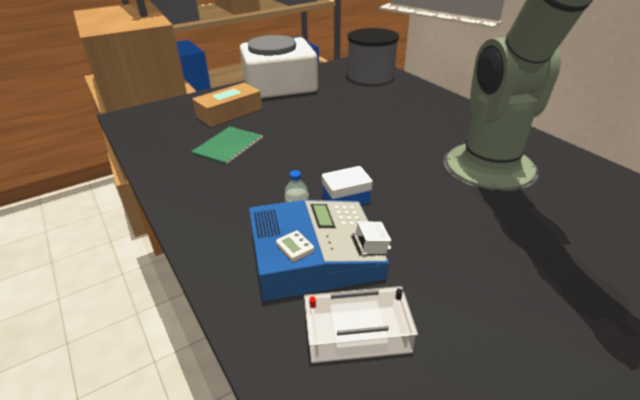

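View pics/side0.png

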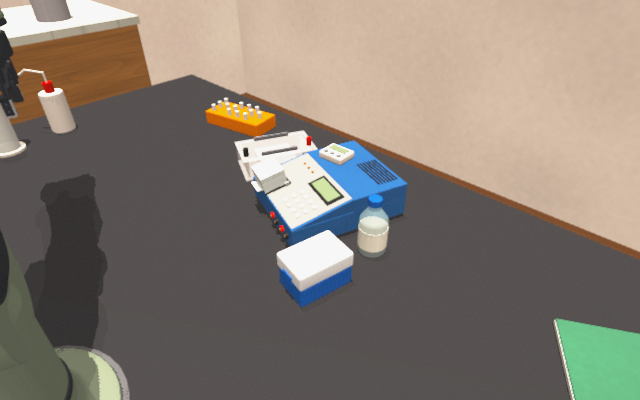

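Scene: supply at about (320,245), guard (373,237), tank (360,322), tip box (347,187), bottle (296,190), timer (295,245). Side: guard (268,178), jacks (275,215). I'll enlarge both.

```bash
python3 - <<'E'
import cv2
a=cv2.imread("pics/scene0.png")[190:310,235:405]; b=cv2.imread("pics/side0.png")[130:250,230:420]
cv2.imwrite("pics/sceneC.png",cv2.resize(a,None,fx=4.5,fy=4.5,interpolation=cv2.INTER_CUBIC))
cv2.imwrite("pics/sideC.png",cv2.resize(b,None,fx=4,fy=4,interpolation=cv2.INTER_CUBIC))
E
```

```text
(no output)
```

View pics/sceneC.png

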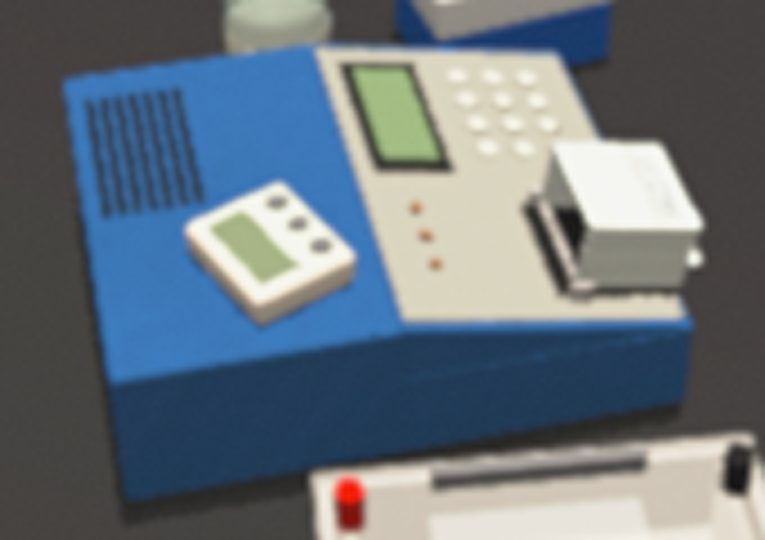

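View pics/sideC.png

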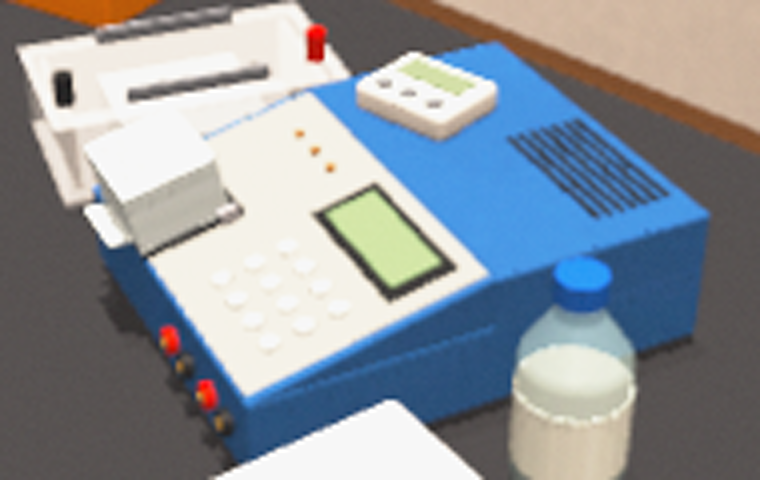

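```bash
cat > h.py <<'E'
import numpy as np
from scipy.spatial.transform import Rotation as Ro
from scipy.optimize import least_squares
cams={'scene':(49.8020061232587,318.937,205.181,[1.09172116,0.72343878,0.75088183],[-2.22028218,0.0185272,2.58087336]),
'side':(50.65629822252935,325.867,193.883,[0.07739445,-0.52221358,0.619148],[-2.17637955e+00,-4.49859668e-04,-8.21389026e-01])}
def proj(n,P):
    fv,cx,cy,t,r=cams[n]; f=200/np.tan(np.radians(fv)/2)
    p=Ro.from_euler('xyz',r).inv().apply(np.atleast_2d(P)-t)
    return p[:,:2]/p[:,2:]*f+[cx,cy]
def slope(s,n,y): c,d=np.cos(.21),np.sin(.21); return [-.145+s*c-n*d,y,.062+s*d+n*c]
def toworld(q,P): return Ro.from_euler('z',q[2]).apply(np.atleast_2d(P))+[q[0],q[1],0]
E
python3 - <<'E'
from h import *
sc=lambda u,v:(235+(u+.5)/4.5-.5,190+(v+.5)/4.5-.5)
sd=lambda u,v:(230+(u+.5)/4-.5,130+(v+.5)/4-.5)
C=[('scene',[.145,-.12,.094],sc(63,80)),('scene',[.145,.12,.094],sc(112,382)),('scene',[-.145,.12,.062],sc(692,323)),
('scene',[.145,.12,0],sc(128,500)),('scene',[-.145,.12,0],sc(683,402)),('scene',[.005,.12,.094],sc(402,333)),
('side',[.145,-.12,.094],sd(709,215)),('side',[.145,.12,.094],sd(497,42)),('side',[.005,-.12,.094],sd(490,277)),('side',[-.145,-.12,.062],sd(243,402)),('side',[.145,-.12,0],sd(692,340))]
G=[('scene',59,.045,-33,sc(558,143)),('scene',0,.045,-33,sc(660,143)),('scene',0,.045,33,sc(702,226)),('scene',59,.045,33,sc(587,230)),
('side',0,.045,33,sd(85,150)),('side',59,.045,33,sd(148,112)),('side',59,.045,-33,sd(214,148)),('side',0,.045,-33,sd(133,205)),('side',0,.005,-33,sd(147,252))]
def res(q,full=False):
    r=[proj(n,toworld(q,P))[0]-uv for n,P,uv in C]+[proj(n,toworld(q,slope(s/1000,h,q[3]+y/1000)))[0]-uv for n,s,h,y,uv in G]
    return np.array(r) if full else np.ravel(r)
o=least_squares(res,[.6,.2,.3,.06],loss='soft_l1')
print(o.x,o.cost);print(res(o.x,1).round(1).tolist())
q=o.x
for k,P in dict(lip=[*slope(-.0135,.0085,q[3])],hinge=slope(.057,.006,q[3]),lipL=slope(-.0135,.0085,q[3]+.022)).items(): print(k,P,toworld(q,P))
E
```

```text
[ 0.69674012  0.05205283 -0.34477381  0.06135507] 22.975235212154235
[[-0.0, -1.1], [-1.0, -0.5], [0.8, 0.7], [-0.1, 2.9], [0.7, 2.2], [-0.1, -0.7], [0.5, -1.0], [-0.1, -1.1], [2.0, -0.2], [0.2, 0.6], [0.4, 0.6], [-0.9, -0.7], [-0.1, -0.3], [0.2, -0.5], [1.2, -1.5], [-1.0, -1.4], [5.8, -2.0], [-0.1, 1.8], [-3.3, -1.7], [-1.9, -0.0]]
lip [np.float64(-0.15997532649746785), np.float64(0.06135506604845959), np.float64(0.06749905412723292)] [[0.56691605 0.16386634 0.06749905]]
hinge [np.float64(-0.09050299725980013), np.float64(0.06135506604845959), np.float64(0.07975039977957256)] [[0.63230007 0.14038581 0.0797504 ]]
lipL [np.float64(-0.15997532649746785), np.float64(0.08335506604845959), np.float64(0.06749905412723292)] [[0.5743517  0.18457168 0.06749905]]
```

Scene crop: supply corners are clear (back-left (112,382), front-left (692,323)) and the guard roof is (560,143)-(702,226). Side crop: guard roof is at (85-214,112-205) and its lip at (105,228). The fit agrees to about 1 px on most points.

The plan is to shut the fingers, tilt the tool 45° forward along the supply's x, and hook the lip with the upper tip corner.

```bash
cat >> h.py <<'E'
Q=[.69674,.05205,-.34477,.06136]; TH=np.pi/4; HT=.011
E0=toworld(Q,[-.145,Q[3],0])[0]
fw=np.array([np.cos(Q[2]),np.sin(Q[2]),0]); lf=np.array([-fw[1],fw[0],0]); up=np.array([0,0,1.])
def pose(dx,z,lat=0,th=TH):
    "tool pose putting the upper tip corner at dx (forward of case front), height z (mm), lat (mm)"
    Z=np.cos(th)*fw-np.sin(th)*up; X=np.cross(lf,Z)
    return E0+fw*dx/1e3+up*z/1e3+lf*lat/1e3+HT*X, np.c_[X,lf,Z]
def report(targets):
    from workcell import observe
    s=observe(); p0=s['position']; R0=Ro.from_euler('xyz',s['tool_rot'])
    c=p0-HT*R0.as_matrix()[:,0]-E0
    print('clock',s['clock'],'corner dx,lat,z mm',(1e3*np.array([c@fw,c@lf,c@up])).round(1),'F fwd,lat,up',np.array([s['force']@fw,s['force']@lf,s['force'][2]]).round(2),'w',round(s['grip_width'],4))
    print('q',s['qpos'].round(2))
    for t in targets:
        p,R=pose(*t); d=R0.inv().apply(p-p0)/.5; r=(R0.inv()*Ro.from_matrix(R)).as_rotvec()/np.radians(120)
        print(t,'pos',p.round(3),[*d.round(4),*r.round(4),1])
E
python3 -c "
from h import *
report([(-90,110)])"
```

```text
clock 0.1 corner dx,lat,z mm [-439.7  276.7  230.8] F fwd,lat,up [-0.21  0.59 -0.33] w 0.0857
q [-1.23  0.52 -0.04  1.6   0.02  1.02 -0.11]
(-90, 110) pos [0.489 0.192 0.102] [np.float64(-0.7418), np.float64(-0.5054), np.float64(0.2577), np.float64(-0.0132), np.float64(-0.3748), np.float64(-0.0306), 1]
```

Emit:
play_rows(deltas=[[-0.08,-0.05,0.02,-0.001,-0.04,-0.003,1],[-0.16,-0.11,0.05,-0.003,-0.08,-0.006,1],[-0.24,-0.17,0.08,-0.004,-0.12,-0.01,1],[-0.32,-0.22,0.11,-0.005,-0.16,-0.013,1],[-0.4,-0.27,0.13,-0.007,-0.2,-0.016,1],[-0.47,-0.32,0.16,-0.008,-0.24,-0.02,1],[-0.54,-0.37,0.18,-0.01,-0.28,-0.023,1],[-0.61,-0.42,0.21,-0.011,-0.32,-0.026,1],[-0.68,-0.46,0.24,-0.012,-0.35,-0.029,1],[-0.74,-0.505,0.258,-0.0132,-0.3748,-0.0306,1]], newtons=20)

```text
clock: 1.1
position: [0.4709, 0.2307, 0.1168]
tool_rot: [3.136, 0.748, 2.788]
force: [0.7, -0.1, 0.6]
grip_width: 0.0004
finger_force: 0.0
```

```bash
python3 -c "
from h import *
report([(-90,110),(-50,60),(-25,42)])"
```

```text
clock 1.1 corner dx,lat,z mm [-119.9   30.3  124.3] F fwd,lat,up [0.68 0.19 0.57] w 0.0004
q [-1.52  0.73  0.69  2.33  1.48  0.29 -1.25]
(-90, 110) pos [0.489 0.192 0.102] [np.float64(-0.0248), np.float64(-0.0606), np.float64(0.0625), np.float64(-0.0001), np.float64(-0.0179), np.float64(-0.0032), 1]
(-50, 60) pos [0.527 0.178 0.052] [np.float64(-0.0154), np.float64(-0.0607), np.float64(0.1902), np.float64(-0.0001), np.float64(-0.0179), np.float64(-0.0032), 1]
(-25, 42) pos [0.55  0.17  0.034] [np.float64(-0.0276), np.float64(-0.0606), np.float64(0.2506), np.float64(-0.0001), np.float64(-0.0179), np.float64(-0.0032), 1]
```

Emit:
play_rows(deltas=[[-0.02,-0.03,0.05,0,-0.009,-0.0016,1],[-0.02,-0.06,0.09,0,-0.0179,-0.0032,1],[-0.02,-0.06,0.12,0,-0.0179,-0.0032,1],[-0.02,-0.06,0.12,0,-0.0179,-0.0032,1],[-0.02,-0.06,0.12,0,-0.0179,-0.0032,1]])

```text
clock: 1.6
position: [0.5057, 0.1864, 0.08]
tool_rot: [3.14, 0.783, 2.793]
force: [-0.0, 0.2, 0.8]
grip_width: -0.0002
finger_force: 0.0
```

```bash
python3 - <<'E'
from h import *
report([(-35,42),(-5,42)])
from workcell import *
import cv2
n='wrist'; c=get_calibration(n); f=grab_frame(n)
g=grab_frame('scene')[170:330,280:480]
h=grab_frame('side')[120:240,180:330]
im=np.zeros((600,800,3),np.uint8)
im[:300,:480]=cv2.resize(f,(480,300)); im[300:,:375]=cv2.resize(g,(375,300),interpolation=2); im[300:,400:775]=cv2.resize(h,(375,300),interpolation=2)
cv2.imwrite("pics/m1.png",im[:,:,::-1]);cv2.imwrite("pics/w1.png",f[:,:,::-1]);print(c)
E
```

```text
clock 1.6 corner dx,lat,z mm [-72.4   0.5  87.7] F fwd,lat,up [-0.06  0.15  0.82] w -0.0002
q [-1.28  0.79  0.52  2.35  1.98  0.42 -1.69]
(-35, 42) pos [0.541 0.173 0.034] [np.float64(0.0115), np.float64(-0.001), np.float64(0.1177), np.float64(-0.0005), np.float64(-0.001), np.float64(-0.0014), 1]
(-5, 42) pos [0.569 0.163 0.034] [np.float64(-0.031), np.float64(-0.0008), np.float64(0.16), np.float64(-0.0005), np.float64(-0.001), np.float64(-0.0014), 1]
{'fovy': 65.70646984690485, 'cx': 318.8781106315859, 'cy': 201.3777845196173, 'xyz': array([0.35653005, 0.24018895, 0.1219855 ]), 'rotation': array([ 2.02795421e+00, -5.85187381e-04,  1.22268790e+00])}
```

View pics/m1.png

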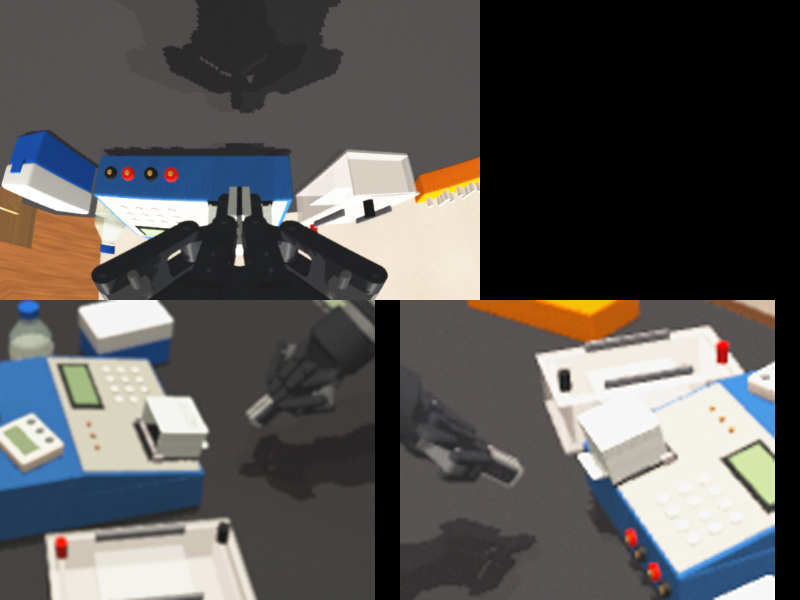

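The wrist view (top left) shows the shut fingers centred in front of the guard. Scene has the tip near px (413,234) and side near (228,188), with the lip just ahead. I'll check these against projections.

```bash
python3 - <<'E'
from h import *
from workcell import observe
p=observe()['position']
print('tip scene',proj('scene',p),'~413,234; side',proj('side',p),'~228,188')
for k,y in(('L',.022),('R',-.022)):
    P=toworld(Q,slope(-.0135,.0085,Q[3]+y))
    a=proj('side',P)[0]; b=proj('scene',P)[0]
    print(k,'side mosaic',(a-[180,120])*2.5+[400,300],'scene mosaic',(b-[280,170])*1.875+[0,300])
E
python3 - <<'E'
import cv2,numpy as np
a=cv2.imread('pics/side0.png')[160:200,240:290];b=cv2.imread('pics/scene0.png')[215:265,350:400]
im=np.zeros((400,800,3),np.uint8);im[:320,:400]=cv2.resize(a,None,fx=8,fy=8,interpolation=2);im[:,400:]=cv2.resize(b,None,fx=8,fy=8,interpolation=2)
cv2.imwrite('pics/lip.png',im)
E
```

```text
tip scene [[414.18696687 234.0245085 ]] ~413,234; side [[225.58474033 189.09461897]] ~228,188
L side mosaic [577.08760067 455.71581197] scene mosaic [206.45409472 446.84489127]
R side mosaic [592.74726177 478.83899367] scene mosaic [194.59435892 423.83676602]
```

View pics/lip.png

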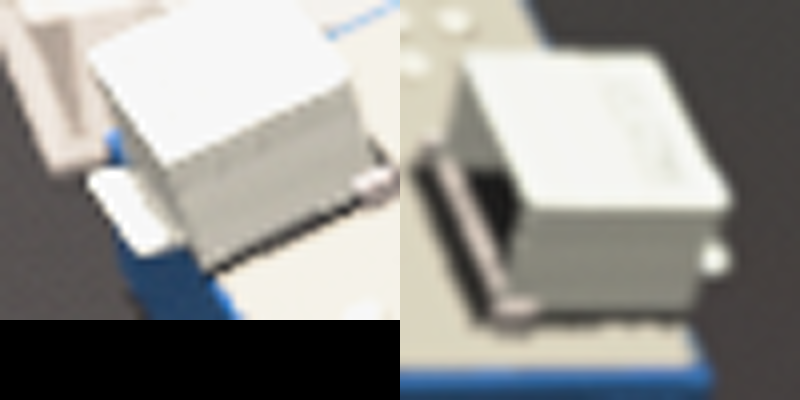

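Lip: side px (251,182)-(258,192) match the projections within 1 px, so the pose holds. I'll go under the lip.

Emit:
play_rows(deltas=[[0.006,0,0.06,0,0,0,1],[0.0115,-0.001,0.1177,-0.0005,-0.001,-0.0014,1],[0.0115,-0.001,0.1177,-0.0005,-0.001,-0.0014,1],[-0.005,-0.001,0.134,-0.0005,-0.001,-0.0014,1],[-0.019,-0.001,0.148,-0.0005,-0.001,-0.0014,1],[-0.031,-0.001,0.16,-0.0005,-0.001,-0.0014,1],[-0.031,-0.001,0.16,-0.0005,-0.001,-0.0014,1],[-0.031,-0.001,0.16,-0.0005,-0.001,-0.0014,1]])

```text
clock: 2.55
position: [0.5691, 0.1636, 0.0345]
tool_rot: [3.14, 0.786, 2.797]
force: [0.1, 0.3, 0.3]
grip_width: -0.0003
finger_force: 0.0
```

```bash
python3 -c "
from h import *
report([(-5,42),(-5,55),(-5,75),(-4,96),(-4,100)])"
```

```text
clock 2.55 corner dx,lat,z mm [-5.1  0.4 42.3] F fwd,lat,up [-0.01  0.29  0.31] w -0.0003
q [-1.06  0.89  0.42  2.26  2.18  0.49 -1.79]
(-5, 42) pos [0.569 0.163 0.034] [np.float64(0.0003), np.float64(-0.0009), np.float64(0.0005), np.float64(0.0007), np.float64(0.0002), np.float64(-0.0), 1]
(-5, 55) pos [0.569 0.163 0.047] [np.float64(-0.0181), np.float64(-0.0009), np.float64(-0.0179), np.float64(0.0007), np.float64(0.0002), np.float64(-0.0), 1]
(-5, 75) pos [0.569 0.163 0.067] [np.float64(-0.0464), np.float64(-0.0008), np.float64(-0.0462), np.float64(0.0007), np.float64(0.0002), np.float64(-0.0), 1]
(-4, 96) pos [0.57  0.163 0.088] [np.float64(-0.0775), np.float64(-0.0008), np.float64(-0.0745), np.float64(0.0007), np.float64(0.0002), np.float64(-0.0), 1]
(-4, 100) pos [0.57  0.163 0.092] [np.float64(-0.0832), np.float64(-0.0008), np.float64(-0.0801), np.float64(0.0007), np.float64(0.0002), np.float64(-0.0), 1]
```

Emit:
play_rows(deltas=[[-0.006,0,-0.006,0,0,0,1],[-0.012,0,-0.012,0,0,0,1],[-0.018,0,-0.018,0,0,0,1],[-0.022,0,-0.022,0,0,0,1],[-0.026,0,-0.026,0,0,0,1],[-0.03,0,-0.03,0,0,0,1],[-0.034,0,-0.034,0,0,0,1],[-0.039,0,-0.039,0,0,0,1],[-0.046,0,-0.046,0,0,0,1],[-0.046,0,-0.046,0,0,0,1]])

```text
clock: 3.55
position: [0.569, 0.1636, 0.0671]
tool_rot: [3.14, 0.786, 2.797]
force: [-5.2, 2.0, -0.5]
grip_width: 0.0002
finger_force: 1.8
```

```bash
python3 - <<'E'
from h import *
report([(-5,75),(-5,90),(-4,98)])
from workcell import *
import cv2
g=grab_frame('scene')[190:290,330:455]
h=grab_frame('side')[130:230,200:325]
im=np.hstack([cv2.resize(a,(400,320),interpolation=2) for a in(g,h)])
cv2.imwrite("pics/m2.png",im[:,:,::-1])
E
```

```text
clock 3.55 corner dx,lat,z mm [-5.1  0.5 74.9] F fwd,lat,up [-5.56  0.15 -0.53] w 0.0002
q [-1.11  0.83  0.49  2.27  2.14  0.42 -1.72]
(-5, 75) pos [0.569 0.163 0.067] [np.float64(-0.0003), np.float64(-0.0009), np.float64(0.0), np.float64(0.0008), np.float64(0.0002), np.float64(0.0001), 1]
(-5, 90) pos [0.569 0.163 0.082] [np.float64(-0.0216), np.float64(-0.0009), np.float64(-0.0212), np.float64(0.0008), np.float64(0.0002), np.float64(0.0001), 1]
(-4, 98) pos [0.57  0.163 0.09 ] [np.float64(-0.0343), np.float64(-0.0009), np.float64(-0.0311), np.float64(0.0008), np.float64(0.0002), np.float64(0.0001), 1]
```

View pics/m2.png

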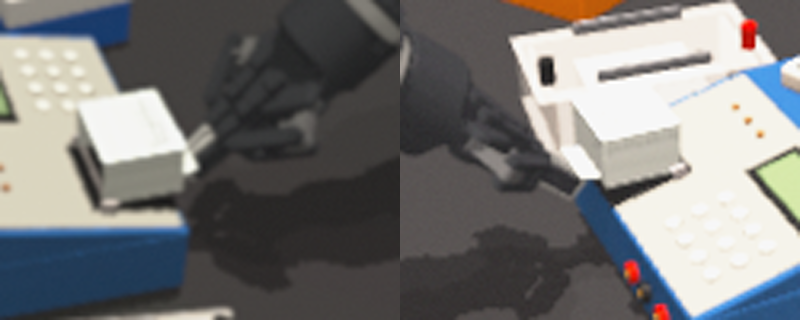

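The guard is visibly lifted on the finger. Scene shows the lip at about (195,155) of the left half and the tip beneath it. The 5.5 N backward load is friction along the 45° finger and is harmless. Raising further.

Emit:
play_rows(deltas=[[-0.005,0,-0.005,0,0,0,1],[-0.01,0,-0.01,0,0,0,1],[-0.015,0,-0.015,0,0,0,1],[-0.02,0,-0.02,0,0,0,1],[-0.025,0,-0.025,0,0,0,1],[-0.03,0,-0.03,0,0,0,1],[-0.034,0,-0.033,0,0,0,1],[-0.034,0,-0.033,0,0,0,1]])

```text
clock: 4.45
position: [0.5695, 0.1634, 0.0908]
tool_rot: [3.14, 0.786, 2.797]
force: [0.1, 0.2, -0.4]
grip_width: 0.0
finger_force: 0.5
```

```bash
python3 - <<'E'
from h import *
report([(-4,98),(0,98),(5,97),(10,96),(15,96),(20,96),(23,96)])
from workcell import *
import cv2
g=grab_frame('scene')[190:290,330:455]
h=grab_frame('side')[130:230,200:325]
im=np.hstack([cv2.resize(a,(400,320),interpolation=2) for a in(g,h)])
cv2.imwrite("pics/m3.png",im[:,:,::-1])
E
```

```text
clock 4.45 corner dx,lat,z mm [-4.6  0.4 98.6] F fwd,lat,up [-0.01  0.23 -0.45] w 0.0
q [-1.16  0.79  0.56  2.27  2.1   0.37 -1.66]
(-4, 98) pos [0.57  0.163 0.09 ] [np.float64(-0.0001), np.float64(-0.0008), np.float64(0.0016), np.float64(0.0007), np.float64(0.0003), np.float64(0.0001), 1]
(0, 98) pos [0.574 0.161 0.09 ] [np.float64(-0.0057), np.float64(-0.0008), np.float64(0.0073), np.float64(0.0007), np.float64(0.0003), np.float64(0.0001), 1]
(5, 97) pos [0.578 0.16  0.089] [np.float64(-0.0114), np.float64(-0.0008), np.float64(0.0158), np.float64(0.0007), np.float64(0.0003), np.float64(0.0001), 1]
(10, 96) pos [0.583 0.158 0.088] [np.float64(-0.017), np.float64(-0.0008), np.float64(0.0242), np.float64(0.0007), np.float64(0.0003), np.float64(0.0001), 1]
(15, 96) pos [0.588 0.156 0.088] [np.float64(-0.0241), np.float64(-0.0008), np.float64(0.0313), np.float64(0.0007), np.float64(0.0003), np.float64(0.0001), 1]
(20, 96) pos [0.593 0.155 0.088] [np.float64(-0.0311), np.float64(-0.0008), np.float64(0.0384), np.float64(0.0007), np.float64(0.0003), np.float64(0.0001), 1]
(23, 96) pos [0.595 0.154 0.088] [np.float64(-0.0354), np.float64(-0.0008), np.float64(0.0426), np.float64(0.0007), np.float64(0.0003), np.float64(0.0001), 1]
```

View pics/m3.png

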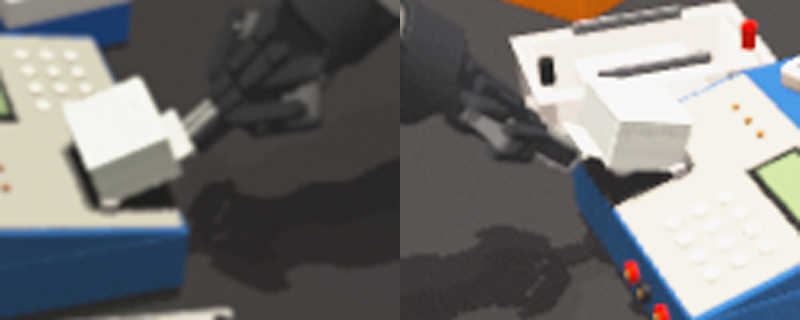

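The guard is up by roughly 0.5 rad, resting on the finger with a light load. Now forward, gently.

Emit:
play_rows(deltas=[[-0.003,0,0.004,0,0,0,1],[-0.006,0,0.008,0,0,0,1],[-0.009,0,0.012,0,0,0,1],[-0.011,0,0.0155,0,0,0,1],[-0.014,0,0.02,0,0,0,1]])

```text
clock: 5.05
position: [0.5808, 0.1592, 0.0882]
tool_rot: [3.141, 0.786, 2.797]
force: [-5.4, 2.1, 3.4]
grip_width: -0.0002
finger_force: 2.9
```

```bash
python3 - <<'E'
from h import *
report([(15,96),(20,96),(23,96),(26,96)])
from workcell import *
import cv2
g=grab_frame('scene')[190:290,330:455]
h=grab_frame('side')[130:230,200:325]
im=np.hstack([cv2.resize(a,(400,320),interpolation=2) for a in(g,h)])
cv2.imwrite("pics/m4.png",im[:,:,::-1])
E
```

```text
clock 5.05 corner dx,lat,z mm [ 7.5  0.3 96. ] F fwd,lat,up [-5.8   0.14  3.39] w -0.0002
q [-1.12  0.8   0.55  2.25  2.12  0.37 -1.66]
(15, 96) pos [0.588 0.156 0.088] [np.float64(-0.0107), np.float64(-0.0006), np.float64(0.0106), np.float64(0.0006), np.float64(0.0001), np.float64(0.0002), 1]
(20, 96) pos [0.593 0.155 0.088] [np.float64(-0.0177), np.float64(-0.0006), np.float64(0.0177), np.float64(0.0006), np.float64(0.0001), np.float64(0.0002), 1]
(23, 96) pos [0.595 0.154 0.088] [np.float64(-0.022), np.float64(-0.0006), np.float64(0.0219), np.float64(0.0006), np.float64(0.0001), np.float64(0.0002), 1]
(26, 96) pos [0.598 0.153 0.088] [np.float64(-0.0262), np.float64(-0.0006), np.float64(0.0261), np.float64(0.0006), np.float64(0.0001), np.float64(0.0002), 1]
```

View pics/m4.png

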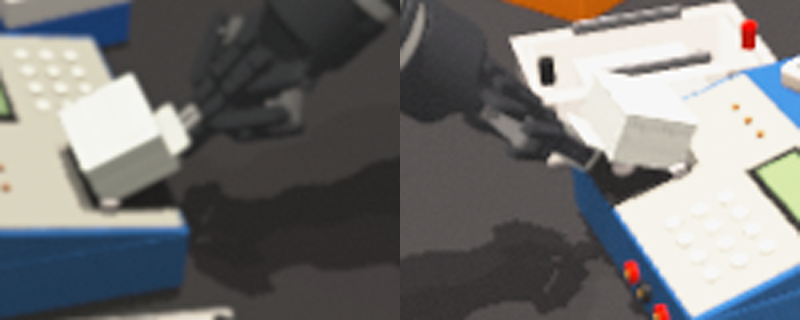

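The guard is up about 0.65 rad. The toggle shows beneath it (right half, about (620,170)), with the fingertip at its front. Pushing on.

Emit:
play_rows(deltas=[[-0.004,0,0.0025,0,0,0,1],[-0.007,0,0.005,0,0,0,1],[-0.01,0,0.008,0,0,0,1],[-0.013,0,0.011,0,0,0,1],[-0.016,0,0.014,0,0,0,1]])

```text
clock: 5.65
position: [0.591, 0.1556, 0.089]
tool_rot: [3.141, 0.786, 2.797]
force: [-2.6, 0.8, -0.4]
grip_width: 0.0001
finger_force: 0.7
```

```bash
python3 -c "
from h import *
report([(20,97),(23,97),(26,97)])"
```

```text
clock 5.65 corner dx,lat,z mm [18.2  0.3 96.8] F fwd,lat,up [-2.7  -0.15 -0.4 ] w 0.0001
q [-1.1   0.8   0.55  2.24  2.13  0.36 -1.65]
(20, 97) pos [0.593 0.155 0.089] [np.float64(-0.0027), np.float64(-0.0006), np.float64(0.0022), np.float64(0.0005), np.float64(0.0002), np.float64(0.0001), 1]
(23, 97) pos [0.595 0.154 0.089] [np.float64(-0.007), np.float64(-0.0006), np.float64(0.0065), np.float64(0.0005), np.float64(0.0002), np.float64(0.0001), 1]
(26, 97) pos [0.598 0.153 0.089] [np.float64(-0.0112), np.float64(-0.0006), np.float64(0.0107), np.float64(0.0005), np.float64(0.0002), np.float64(0.0001), 1]
```

Emit:
play_rows(deltas=[[-0.002,0,0.002,0,0,0,1],[-0.0045,0,0.0045,0,0,0,1],[-0.007,0,0.0065,0,0,0,1],[-0.007,0,0.0065,0,0,0,1]])

```text
clock: 6.05
position: [0.5955, 0.154, 0.0893]
tool_rot: [3.141, 0.786, 2.797]
force: [-0.9, 0.4, -1.1]
grip_width: -0.0
finger_force: 0.4
```

```bash
python3 -c "
from h import *
report([(26,97),(28,97)])"
```

```text
clock 6.05 corner dx,lat,z mm [23.   0.3 97.1] F fwd,lat,up [-0.95  0.09 -1.13] w -0.0
q [-1.09  0.8   0.56  2.23  2.14  0.36 -1.65]
(26, 97) pos [0.598 0.153 0.089] [np.float64(-0.0041), np.float64(-0.0007), np.float64(0.0043), np.float64(0.0006), np.float64(0.0003), np.float64(0.0001), 1]
(28, 97) pos [0.6   0.152 0.089] [np.float64(-0.0069), np.float64(-0.0007), np.float64(0.0072), np.float64(0.0006), np.float64(0.0003), np.float64(0.0001), 1]
```

The load is now only the guard's weight, so the toggle has snapped over. One small extra push to touch it at its stop.

Emit:
play_rows(deltas=[[-0.002,0,0.002,0,0,0,1],[-0.004,0,0.004,0,0,0,1],[-0.004,0,0.004,0,0,0,1]])

```text
clock: 6.35
position: [0.5977, 0.1532, 0.089]
tool_rot: [3.141, 0.785, 2.798]
force: [-5.5, 2.0, 1.6]
grip_width: 0.0
finger_force: 3.1
```

```bash
python3 - <<'E'
from h import *
report([(26,97),(0,120),(-25,145),(-80,150)])
from workcell import *
import cv2
g=grab_frame('scene')[190:290,330:455]
h=grab_frame('side')[130:230,200:325]
im=np.hstack([cv2.resize(a,(400,320),interpolation=2) for a in(g,h)])
cv2.imwrite("pics/m5.png",im[:,:,::-1])
E
```

```text
clock 6.35 corner dx,lat,z mm [25.3  0.4 96.8] F fwd,lat,up [-5.81  0.05  1.61] w 0.0
q [-1.09  0.8   0.55  2.22  2.14  0.35 -1.65]
(26, 97) pos [0.598 0.153 0.089] [np.float64(-0.0013), np.float64(-0.0008), np.float64(0.0006), np.float64(0.0006), np.float64(-0.0002), np.float64(0.0003), 1]
(0, 120) pos [0.574 0.161 0.112] [np.float64(0.003), np.float64(-0.0007), np.float64(-0.0687), np.float64(0.0006), np.float64(-0.0002), np.float64(0.0003), 1]
(-25, 145) pos [0.55  0.17  0.137] [np.float64(0.003), np.float64(-0.0006), np.float64(-0.1394), np.float64(0.0006), np.float64(-0.0002), np.float64(0.0003), 1]
(-80, 150) pos [0.498 0.188 0.142] [np.float64(0.0738), np.float64(-0.0004), np.float64(-0.2243), np.float64(0.0006), np.float64(-0.0002), np.float64(0.0003), 1]
```

The finger meets the toggle at its back stop (25 mm, 5.8 N). Drawing out horizontally so the guard rides down the finger and drops shut.

Emit:
play_rows(deltas=[[0.007,0,-0.007,0,0,0,1],[0.014,0,-0.014,0,0,0,1],[0.021,0,-0.021,0,0,0,1],[0.028,0,-0.028,0,0,0,1],[0.037,0,-0.037,0,0,0,1],[0.047,0,-0.047,0,0,0,1],[0.06,0,-0.06,0,0,0,1],[0.08,0,-0.08,0,0,0,1],[0.11,0,-0.11,0,0,0,1],[0.14,0,-0.14,0,0,0,1]])

```text
clock: 7.45
position: [0.5037, 0.1866, 0.0893]
tool_rot: [3.141, 0.786, 2.797]
force: [0.1, 0.3, -0.3]
grip_width: 0.0001
finger_force: 0.0
```

Emit:
play_rows(deltas=[[0,0,-0.04,0,0,0,1],[0,0,-0.08,0,0,0,1],[0,0,-0.08,0,0,0,1],[0,0,-0.08,0,0,0,1]])

```text
clock: 7.85
position: [0.4779, 0.1967, 0.1175]
tool_rot: [3.14, 0.786, 2.798]
force: [-0.7, 0.1, -0.6]
grip_width: 0.0001
finger_force: 0.0
```

```bash
python3 - <<'E'
from h import *
report([])
from workcell import *
import cv2
G=grab_frame('scene');H=grab_frame('side')
im=np.zeros((600,800,3),np.uint8)
im[:320,:400]=cv2.resize(G[190:290,330:455],(400,320),interpolation=2);im[:320,400:]=cv2.resize(H[130:230,200:325],(400,320),interpolation=2)
im[330:580,:400]=cv2.resize(G,(400,250));o=cv2.imread('pics/m5.png')[:,:,::-1]
im[330:580,400:712]=cv2.resize(o[:,400:],(312,250))
cv2.imwrite("pics/m6.png",im[:,:,::-1])
a=cv2.imread('pics/scene0.png')[:,:,::-1].astype(int)
b=cv2.imread('pics/side0.png')[:,:,::-1].astype(int)
for n,p,q in(('guard side',b[160:200,248:290],H[160:200,248:290]),('tank scene',a[285:365,300:420],G[285:365,300:420]),('timer',a[228:265,274:318],G[228:265,274:318]),('tipbox',b[230:300,270:360],H[230:300,270:360])): print(n,np.abs(p-q).mean().round(2))
E
```

```text
clock 7.85 corner dx,lat,z mm [-102.1    0.8  125.3] F fwd,lat,up [-0.64 -0.15 -0.63] w 0.0001
q [-1.48  0.74  0.68  2.39  1.82  0.33 -1.56]
guard side 1.06
tank scene 0.39
timer 0.43
tipbox 1.08
```

View pics/m6.png

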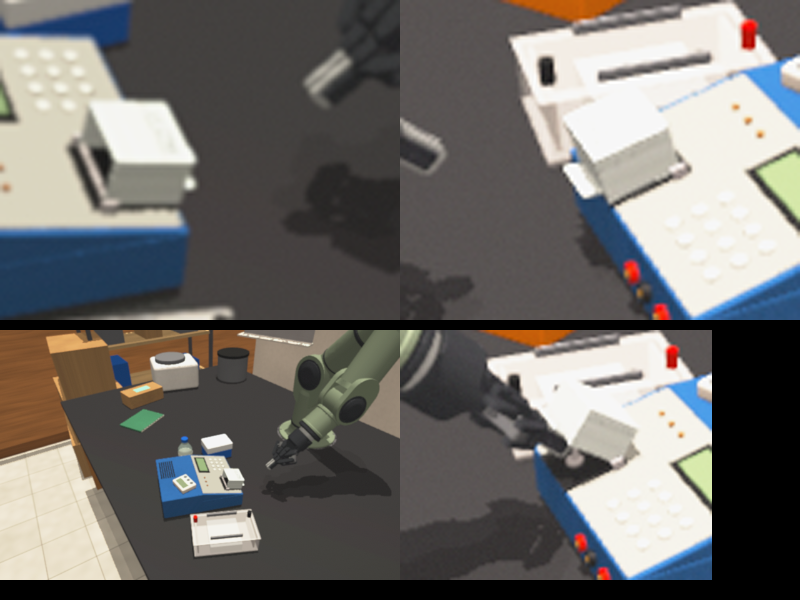

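The guard is shut exactly as before, and the tank, timer and tip box have not moved. In the lifted frame (bottom right) there is a light blob at about side px (270,182). I'll check what it is by projection.

```bash
python3 - <<'E'
from h import *
for k,a in(('off',-.32),('on',.32)):
    for r in (.012,.03,.036): print(k,r,proj('side',toworld(Q,slope(.026+r*np.sin(a),.003+r*np.cos(a),Q[3])))[0].round(1))
print('nut',proj('side',toworld(Q,slope(.026,.003,Q[3])))[0].round(1))
E
```

```text
off 0.012 [267.  178.6]
off 0.03 [262.8 173.9]
off 0.036 [261.4 172.3]
on 0.012 [269.9 177.2]
on 0.03 [270.1 170.6]
on 0.036 [270.2 168.3]
nut [269.7 181.6]
```

```bash
python3 -c "
from workcell import *
print(job_done())"
```

```text
the job is handed in; nothing more can be done
None
```

I lifted the guard on the fingertip, pushed the toggle back to its stop, and drew out so the guard dropped shut. The job was handed in at about 8 s with the tank, tip box and timer unmoved in the images. I did not check the bottle by image, and I judged the toggle on by the force trace and the finger's reach, not by a clear view of it.

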